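# Load the blue toner cartridge into the office printer

### The job

Fit the blue toner cartridge to the printer: move the stapler off the loading tray onto the desk beside it, draw the blue cartridge out of its carton by the end that sticks out, and lay it on the tray, nose towards the bay, and let go. Then take a new hold at its rear end, or push there, and slide it into the bay until it stops, fully home. Keep the cartridge level throughout, and leave the red spare cartridge in its carton and the other things on the desk undisturbed.

Things in the scene. Friction and masses are not known exactly. Their poses are not given: they have to be found in the camera images.
- cartridge_center (a point): Centre of the loose blue-and-black toner cartridge, 190 mm long, 56 wide, 46 high, 0.35 to 0.65 kg; centre 23 mm above its underside. x axis points to its nose (brass contact; enters the bay first), z up. Black, blue band on the front half; the rear 46 mm is a blue tail grip 48 mm wide. At the start the rear 90 mm is in the blue-banded carton, the front 100 mm sticks out 3 mm above the desk.
- cartridge_nose (a point): Middle of the cartridge's nose face, 95 mm ahead of its centre.
- cartridge_tail (a point): Middle of the cartridge's tail face, 95 mm behind its centre.
- carton_blue_mouth (a point): Centre of the open end of the fixed blue-banded cardboard carton that holds the blue cartridge, 31 mm above the desk. x axis points out of the carton, the way the cartridge is drawn out; z up. Carton outside 105 mm deep, 76 wide, 62 high, walls 3 mm (inside 70 wide, 56 high), closed all round but the mouth.
- carton_red_mouth (a point): The same point and axes of the other, identical carton with a red band, which holds the red spare cartridge. The two cartons may stand either way round.
- spare_center (a point): Centre of the red-and-black spare cartridge, same size and axes as the blue one, in the red-banded carton; to be left there.
- bay_mouth (a point): Middle of the lower edge of the printer's cartridge bay, in the plane of its front, level with the tray top (8 mm above the desk). x axis points into the bay, z up. The printer is fixed; its front is a wall 230 mm high, reaching 140 mm to +y and 240 mm to -y of this point. Bay 68 mm wide, 60 high, 130 deep. Blue lead-ins 64 mm high flare to 90 mm wide 25 mm before the mouth.
- bay_back (a point): Point on the solid back of the bay that stops the cartridge, 130 mm beyond bay_mouth, 23 mm above the bay floor: the middle of the nose face is here when home, and 60 mm of the tail then stays outside. Same axes as bay_mouth.
- tray_center (a point): Centre of the top of the printer's flat grey loading tray, in front of the bay: 205 mm long (along x, from the mouth outwards), 116 mm wide (along y), top 8 mm above the desk, no rims. Same axes as bay_mouth.
- stapler_center (a point): Centre of a loose black stapler with an orange arm, 130 mm long (its x axis), 36 mm wide, 51 mm high, about 0.25 kg, this point 25 mm above its underside. It starts standing on the loading tray, roughly along it, with 100 mm or more of free desk on the side of the tray away from the robot (towards +x of the world).
- mug_center (a point): Centre of a loose white mug, 78 mm across without its handle, 90 mm high. Leave alone.
- tape_center (a point): Centre of a loose clear tape ring lying flat, 90 mm across, 24 mm high. Leave alone.
- bottle_center (a point): Centre of a loose blue bottle standing upright, 64 mm across, 190 mm high. Leave alone.
- parcel_center (a point): Centre of a loose cardboard parcel, 60 x 90 x 50 mm high. Leave alone.
- pencup_center (a point): Centre of a loose dark steel cup, 72 mm across, 95 mm high. Leave alone.
Not all that is in view belongs to the job. Leave any pink look-alike of the part that bears stapler_center alone. Leave any green or white look-alike of the part that bears cartridge_center alone.

How it is judged:
By the outcome, as a careful person would: the job done as asked, in the order asked, and still so for the second after the job is handed in, with the robot touching nothing.
It also fails if it takes over 72 s, if anything falls off the work surface, if the arm or the gripper's body presses on something with over 40 N, if the wrist force passes 120 N, or if a joint passes its speed limit or range.

### The arm

A 7-joint arm with a two-finger parallel gripper is mounted at the origin on the work surface. World frame = base frame: x ahead of the robot, y to its left, z up, the work surface at z = 0. Lengths are in m, angles in rad, forces in N, time in s.
With the tool pointing down it reaches from about 0.425 to 0.875 m from the base axis. Payload 4.7 kg.
Tool frame: the origin (TCP) lies at the very end of the fingers, on their centre line; the grasp point (between the pads) lies behind it (grasp_offset is the z of the grasp point in the tool frame, in m); z points along the fingers, y is the line along which they close (so a half turn about z gives the same grasp; the last joint's range is limited). The gripper opens to 85 mm and grips with 20 to 120 N. Pads are 22 mm wide; open, the fingers measure 114 mm over their backs; the gripper's body (76 mm by 85 mm) begins 54 mm behind the grasp point. The pads swing forward as they close: fully open they stand 13 mm farther back than shut.
Start: joints at [-1.282, 0.321, -0.07, 1.45, 0.023, 1.371, -0.057], TCP at [0.176, 0.626, 0.211] pointing down, gripper open.
Joint ranges: [-2.86, 2.86], [-0.3, 2.09], [-1.38, 1.24], [0.06, 2.45], [-1.56, 4.7], [0.09, 2.05], [-2.69, 2.69]. Speed limits (rad/s): [2.57, 2.57, 3.14, 3.14, 3.14, 3.14, 3.14].

### API

Orientations are given as a unit quaternion [x, y, z, w].
In Python, from workcell import * gives the robot as it stands.
- The arm moves only by the tool move_arm, never from a script. Its argument "rows" is a list of rows, each a list of 3 entries, a list of its own where there are three numbers: the closure, from -1 (fully open) to 1 (shut), then the shift along the tool's x, y, z in units of 30 mm (1.0 is 30 mm), then the turn about the tool's z in units of 6 degrees (1.0 is 6 degrees). A call has 1 to 8 rows; each row is the pose to reach, as a shift and turn from the pose commanded when the call began, along the tool's axes at that moment; what a row does not reach only later rows make up. A row lasts 1/12 s, in which the tool goes at most 41.7 mm and 7.16 degrees, less where a joint would pass 70% of its speed; a pose out of reach is approached as far as the arm can. A call with a gripper value outside its range is refused whole. The fingers move at their own pace and stop on an object; "squeeze" is the grip in N (left out, the last holds). Time passes only in rows, so rows that repeat a pose let the fingers close. It gives the time, the measured TCP pose, the force, the opening and the grip force at its end, in the units of the state.
- sense(): the state, without advancing time (a new reading comes with each control period).
- camera(name): name is "scene" or "top" or "wrist"; returns a dict with "pixels" (420x560x3 uint8, blue, green, red), "camera_matrix" (3x3 intrinsics, pixels), "R" (3x3) and "t" (3): a world point X has camera coordinates R X + t; the wrist camera has in their place "mount" (4x4, takes a point from camera to tool coordinates, whose origin is the TCP and whose axes are the flange's). Camera axes: x right, y down, z forward; pixel columns grow to the right and rows downward; lengths in m; the calibration is good to about 2 mm. The wrist camera is an equidistant fisheye: a pixel r from the principal point sees the ray r / f radians off the axis. A picture is of the moment at which its call begins: read the wrist's pose just before it. There is no depth.
- sign_off(): hands the job in; it is judged then, once.
The state is a dict: "t": time; "q": joint angles; "qvel": joint speeds; "tau": joint torques, N m; "tool_pos": TCP position; "orientation": TCP orientation; "ft_force": force on the tool from outside, world axes, zero at the start; "moment": the same for the moment, N m; "grip_width": finger opening in m; "grip_force": force on a finger pad.
Only numpy, scipy, OpenCV 4.12 (cv2) and the standard library are available. Lean on these libraries where they do the work, as an engineer would, in place of code of your own. Each camera call takes 0.05 s, during which the arm holds its last target. There are 200 camera calls.

## Working session

There is one attempt and no reset: what is moved stays moved. The work goes in short steps, Python scripts to look and compute and a tool call to move; the robot and the scene stay as the last step left them, time stands still between calls to the robot, and variables do not carry over. Pictures are saved under pics/ and viewed, at most 10 in all, crops included, and the job is handed in when it is done.

Besides the shell and the picture viewer there is one more tool, called after ">>>" as name(argument=value, ...) on one line, values as JSON. move_arm: Moves the arm, as the interface text tells. Its arguments: {"type":"object","properties":{"rows":{"type":"array"},"squeeze":{"type":"number"}},"required":["rows"]}

```bash
ls; mkdir -p pics; python3 - <<'E'
from workcell import *
import cv2,numpy as np
s=sense();print({k:np.round(v,3) for k,v in s.items()})
try: print(grasp_offset)
except Exception as e: print(e)
import pickle
d={}
for n in("scene","top"):
    c=camera(n);d[n]=c;cv2.imwrite(f"pics/{n}0.png",c["pixels"]);print(n,c["camera_matrix"],c["R"],c["t"])
pickle.dump(d,open("c0.pkl","wb"))
E
```

```text
pics
{'t': np.float64(0.0), 'q': array([-1.282,  0.322, -0.07 ,  1.452,  0.023,  1.371, -0.057]), 'qvel': array([ 0.   , -0.001,  0.   , -0.002,  0.   , -0.   , -0.   ]), 'tau': array([ 0.0000e+00, -4.9358e+01, -3.8200e-01, -3.1433e+01,  1.3000e-02,
        1.2000e-02,  0.0000e+00]), 'tool_pos': array([0.176, 0.625, 0.21 ]), 'orientation': array([ 0.137,  0.991, -0.001, -0.   ]), 'ft_force': array([-0.757, -0.119, -0.118]), 'moment': array([ 0.087, -0.009, -0.024]), 'grip_force': np.float64(0.0), 'grip_width': np.float64(0.086)}
-0.0187
scene [[480.11864231   0.         285.0755035 ]
 [  0.         480.11864231 205.21421493]
 [  0.           0.           1.        ]] [[ 0.83441896  0.55089982 -0.01594951]
 [ 0.38482697 -0.60310552 -0.69869302]
 [-0.3945291   0.5768649  -0.71524379]] [-0.40017743 -0.18648052  1.66581988]
top [[541.24586194   0.         277.59812787]
 [  0.         541.24586194 206.2977955 ]
 [  0.           0.           1.        ]] [[-0.00828587 -0.99991445  0.0101211 ]
 [-0.99807625  0.00764789 -0.06152481]
 [ 0.06144215 -0.01061141 -0.99805424]] [-0.0672943   0.49610104  1.89489461]
```

View pics/scene0.png

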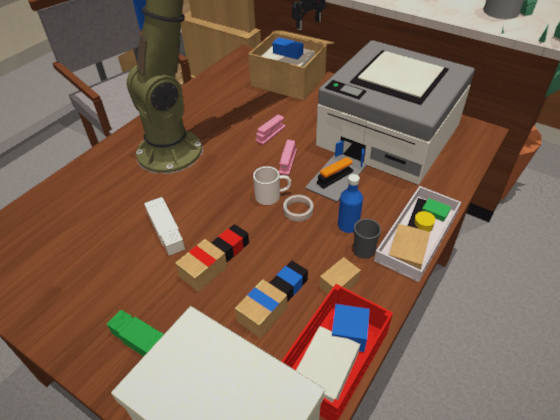

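View pics/top0.png

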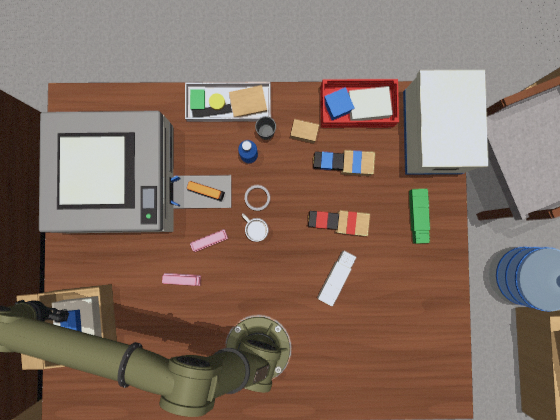

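The scene view shows the stapler with the orange arm on the tray at (335,172), pink staplers at (270,128) and (288,156), the blue carton at (265,300), and the red one at (205,262). In the top view the bay mouth is at about (173,192), the orange stapler at (206,190), the blue cartridge at (330,160) with its nose to the left, and the bottle, mug and tape near the path.

Candidates (top pixels):
- **Stapler:** orange/black (206,190), pink (209,240) and (181,280). I take the orange one, because it stands on the tray.
- **Cartridge:** blue (330,160), red (323,220), green (421,215), white (337,278). I take the blue one in the blue-banded carton.

One enlarged crop to confirm.

```bash
cat > h.py <<'E'
import numpy as np,cv2,pickle
def ray(c,u,v,z):
    d=c["R"].T@(np.linalg.inv(c["camera_matrix"])@[u,v,1.]); o=-c["R"].T@c["t"]
    return o+d*(z-o[2])/d[2]
def proj(c,X):
    p=c["camera_matrix"]@(c["R"]@np.asarray(X,float)+c["t"]); return p[:2]/p[2]
def blobs(im,lo,hi,box,amin=15):
    m=cv2.inRange(cv2.cvtColor(im,cv2.COLOR_BGR2HSV),lo,hi); k=np.zeros_like(m); x0,y0,x1,y1=box; k[y0:y1,x0:x1]=m[y0:y1,x0:x1]
    return [c for c in cv2.findContours(k,cv2.RETR_EXTERNAL,cv2.CHAIN_APPROX_NONE)[0] if cv2.contourArea(c)>=amin]
E
python3 - <<'E'
from h import *
d=pickle.load(open("c0.pkl","rb"));c=d["top"];im=c["pixels"]
cv2.imwrite("pics/crop1.png",cv2.resize(im[105:255,160:385],None,fx=3.5,fy=3.5,interpolation=cv2.INTER_CUBIC))
def show(n,lo,hi,box,z,a=15):
    for k in blobs(im,lo,hi,box,a):
        r=cv2.minAreaRect(k); print(n,np.round(r[0],1),np.round(r[1],1),round(r[2]), 'world',np.round(ray(c,*r[0],z),4),[np.round(ray(c,*p,z)[:2],3).tolist() for p in cv2.boxPoints(r)])
show("orange",(8,150,120),(22,255,255),(175,170,235,215),0.051)
show("blueband",(100,120,80),(125,255,255),(300,140,348,180),0.049)
show("cband",(100,120,80),(125,255,255),(348,140,380,180),0.062)
show("redband",(0,150,100),(6,255,255),(300,200,345,240),0.049)
show("leadin",(100,120,50),(125,255,255),(160,165,190,215),0.072,5)
show("tray",(0,0,90),(180,40,190),(174,165,240,215),0.008,100)
show("bottle",(100,100,40),(125,255,255),(232,130,262,166),0.12)
E
```

```text
orange [203.7 189.5] [33.3  8.6] 18 world [0.5536 0.1849 0.051 ] [[0.558, 0.244], [0.586, 0.235], [0.55, 0.126], [0.521, 0.135]]
blueband [326.5 160. ] [16. 11.] 90 world [ 0.654  -0.2429  0.049 ] [[0.682, -0.224], [0.682, -0.263], [0.626, -0.262], [0.626, -0.223]]
cband [356.  161.5] [21.  8.] 90 world [ 0.6462 -0.3439  0.062 ] [[0.683, -0.331], [0.683, -0.358], [0.609, -0.357], [0.61, -0.329]]
redband [321.4 219.5] [10.8 16.8] 5 world [ 0.4465 -0.2222  0.049 ] [[0.419, -0.201], [0.477, -0.207], [0.474, -0.244], [0.416, -0.238]]
leadin [174.4 203.5] [9.4 2.6] 30 world [0.5045 0.2821 0.072 ] [[0.509, 0.298], [0.516, 0.294], [0.5, 0.266], [0.492, 0.27]]
leadin [174.8 178.5] [3.7 8.2] 68 world [0.5904 0.2812 0.072 ] [[0.591, 0.297], [0.601, 0.271], [0.59, 0.266], [0.579, 0.292]]
tray [202. 191.] [32. 56.] 90 world [0.5524 0.1962 0.008 ] [[0.61, 0.295], [0.609, 0.097], [0.495, 0.097], [0.496, 0.295]]
bottle [248.  151.5] [21.8 18. ] 72 world [0.6741 0.0277 0.12  ] [[0.7, 0.068], [0.719, 0.01], [0.648, -0.012], [0.63, 0.045]]
```

View pics/crop1.png

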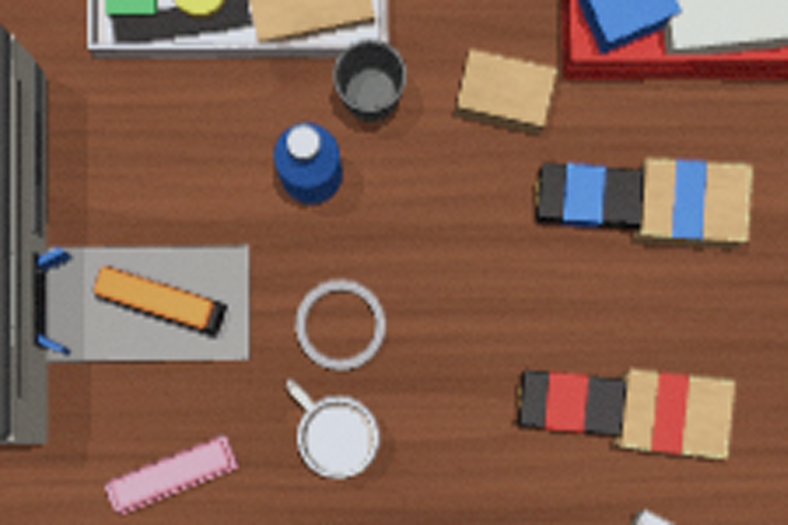

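The crop confirms the targets: the orange-armed stapler is on the grey tray at crop (160,300). The blue cartridge at (590,195) has its brass nose at the left and sits in the blue-banded carton, away from the red one at (572,400). Next, a helper to convert world targets to row units.

```bash
cat >> h.py <<'E'
from scipy.spatial.transform import Rotation as Ro
def go(s,targets):
    "print units of row for world targets (x,y,z,yaw of tool y in deg)"
    R=Ro.from_quat(s["orientation"]).as_matrix(); y=np.degrees(np.arctan2(R[1,1],R[0,1]))
    print("tcp",np.round(s["tool_pos"],4),"yaw",round(y,2),"tilt",np.round(R[:2,2],3))
    for t in targets:
        u=R.T@(np.array(t[:3])-s["tool_pos"])/.03; print(t,np.round(u,2),round(-(t[3]-y)/6,2))
E
python3 - <<'E'
from h import *
from workcell import *
d=pickle.load(open("c0.pkl","rb"));c=d["top"]
for n,u,v,z in [("mug",257,230,.09),("tape",257.5,197.5,.02),("bottlecap",247,146,.19),("cup",265.5,127,.095),("parcel",305,130.5,.05),
  ("stap a",187.7,185,.05),("stap b",224.3,195.9,.04),("cart nose t",313.7,152.5,.049),("nose b",313.2,168,.049),("mouth t",344,150.5,.062),("mouth b",343.3,173,.062),
  ("tray r t",231,175.3,.008),("tray r b",231,207.8,.008),("tray l t",176,175.5,.008),("lead t",180,178.7,.072),("lead b",179.4,205,.072)]:
    print(n,np.round(ray(c,u,v,z)[:2],4))
s=sense(); go(s,[(.28,.40,.26,74.3),(.38,.24,.26,30),(.552,.177,.15,-18.5)])
E
```

```text
mug [ 4.112e-01 -1.000e-04]
tape [ 0.5269 -0.0006]
bottlecap [0.6805 0.0277]
cup [ 0.7621 -0.0314]
parcel [ 0.7583 -0.1689]
stap a [0.5698 0.2403]
stap b [0.5318 0.1145]
cart nose t [ 0.6807 -0.1985]
nose b [ 0.6263 -0.1961]
mouth t [ 0.6849 -0.3028]
mouth b [ 0.6064 -0.2991]
tray r t [0.6076 0.0933]
tray r b [0.492  0.0937]
tray l t [0.6083 0.2884]
lead t [0.5895 0.2633]
lead b [0.4991 0.2651]
tcp [0.1763 0.6251 0.2101] yaw 74.26 tilt [-0.    -0.002]
(0.28, 0.4, 0.26, 74.3) [-5.36 -6.29 -1.65] -0.01
(0.38, 0.24, 0.26, 30) [-10.02 -10.52  -1.64] 7.38
(0.552, 0.177, 0.15, -18.5) [-16.11 -10.98   2.03] 15.46
```

>>> move_arm(rows=[[-1, [-1, -1.2, -1.6], 0], [-1, [-2, -2.4, -1.6], 0], [-1, [-2.9, -3.4, -1.6], 0], [-1, [-3.7, -4.4, -1.6], 0], [-1, [-4.5, -5.4, -1.6], 0], [-1, [-5.4, -6.3, -1.6], 0], [-1, [-5.4, -6.3, -1.6], 0], [-1, [-5.4, -6.3, -1.6], 0]])

```text
t: 0.77
tool_pos: [0.284, 0.3959, 0.2594]
orientation: [0.141, 0.99, -0.0, 0.0]
ft_force: [-0.7, 1.0, -0.4]
grip_width: 0.0854
grip_force: 0.0
```

>>> move_arm(rows=[[-1, [-0.8, -0.9, 0], 1], [-1, [-1.6, -1.8, 0], 2], [-1, [-2.4, -2.7, 0], 3], [-1, [-3.2, -3.6, 0], 4], [-1, [-4.0, -4.2, 0], 5], [-1, [-4.6, -4.2, 0], 6], [-1, [-4.6, -4.2, 0], 7], [-1, [-4.6, -4.2, 0], 8]])

```text
t: 1.43
tool_pos: [0.3801, 0.2416, 0.2589]
orientation: [0.531, 0.848, -0.0, -0.0]
ft_force: [-0.1, 0.5, 0.2]
grip_width: 0.0855
grip_force: 0.0
```

```bash
python3 - <<'E'
from h import *
from workcell import *
s=sense(); print(s["t"],s["q"].round(2)); go(s,[(.552,.177,.18,-18.5)])
E
```

```text
1.4333 [-0.86 -0.14  0.21  1.85  0.03  1.43 -0.2 ]
tcp [0.3801 0.2416 0.2589] yaw 25.9 tilt [-0.  0.]
(0.552, 0.177, 0.18, -18.5) [-4.44  4.21  2.63] 7.4
```

>>> move_arm(rows=[[-1, [-0.9, 0.8, 0.3], 1], [-1, [-1.8, 1.7, 0.7], 2.1], [-1, [-2.7, 2.5, 1.1], 3.2], [-1, [-3.5, 3.4, 1.6], 4.3], [-1, [-4.2, 4.2, 2.2], 5.4], [-1, [-4.4, 4.2, 2.6], 6.5], [-1, [-4.4, 4.2, 2.6], 7.4], [-1, [-4.4, 4.2, 2.6], 7.4]])

```text
t: 2.1
tool_pos: [0.5507, 0.1792, 0.1789]
orientation: [0.81, 0.586, -0.002, -0.0]
ft_force: [-0.2, 1.0, 0.3]
grip_width: 0.0854
grip_force: 0.0
```

```bash
python3 - <<'E'
from h import *
from workcell import *
s=sense(); c=camera("wrist"); cv2.imwrite("pics/w1.png",c["pixels"]); pickle.dump((s,c),open("w1.pkl","wb"))
print(c["camera_matrix"],c["mount"].round(4)); go(s,[(.552,.177,.02,-18.5)])
E
```

```text
[[325.1922621    0.         281.68010412]
 [  0.         325.1922621  210.09225017]
 [  0.           0.           1.        ]] [[-1.000e-04 -9.604e-01 -2.785e-01  7.000e-02]
 [ 1.000e+00 -1.000e-04 -2.000e-04  1.200e-03]
 [ 2.000e-04 -2.785e-01  9.604e-01 -1.623e-01]
 [ 0.000e+00  0.000e+00  0.000e+00  1.000e+00]]
tcp [0.5507 0.1792 0.1789] yaw -18.25 tilt [-0.003 -0.002]
(0.552, 0.177, 0.02, -18.5) [-0.04  0.08  5.3 ] 0.04
```

View pics/w1.png

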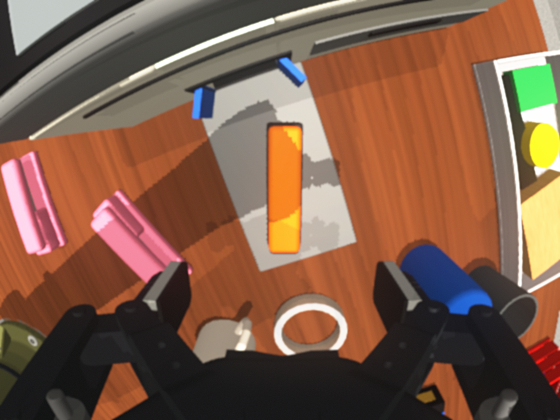

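Wrist view: the orange stapler runs vertically, cols 267–302 and rows 123–252, so it is aligned with the fingers. The lead-ins are at (203,103) and (291,71), and the tray's near corners are at (262,270) and (355,243). I'll convert these with the fisheye model.

```bash
cat >> h.py <<'E'
def wray(s,c,u,v,z):
    K=c["camera_matrix"]; p=np.array([u-K[0,2],v-K[1,2]])/K[0,0]; r=np.hypot(*p)+1e-9
    d=np.r_[np.sin(r)*p/r,np.cos(r)]; R=Ro.from_quat(s["orientation"]).as_matrix(); M=c["mount"]
    o=R@M[:3,3]+s["tool_pos"]; d=R@M[:3,:3]@d; return o+d*(z-o[2])/d[2]
E
python3 - <<'E'
from h import *
s,c=pickle.load(open("w1.pkl","rb"))
for n,u,v,z in [("or top L",269,125,.057),("or top R",300,125,.057),("or bot L",270,252,.057),("or bot R",299,252,.057),("tray a",262,270,.008),("tray b",355,243,.008),("leadL near top",210,89,.072),("leadR near top",305,83,.072),("leadL out",193,119,.008),("leadR",304,86,.008),("tray far l",203,120,.008),("tape",311,331,.02)]:
    print(n,np.round(wray(s,c,u,v,z)[:2],4))
E
```

```text
or top L [0.5611 0.243 ]
or top R [0.5866 0.2347]
or bot L [0.5239 0.1308]
or bot R [0.5502 0.1222]
tray a [0.4992 0.0925]
tray b [0.609 0.091]
leadL near top [0.5254 0.2883]
leadR near top [0.6006 0.2672]
leadL out [0.4864 0.2754]
leadR [0.605  0.2697]
tray far l [0.4962 0.2705]
tape [ 0.5299 -0.0008]
```

>>> move_arm(rows=[[-1, [0, 0.1, 1.2], 0], [-1, [0, 0.1, 2.4], 0], [-1, [0, 0.1, 3.5], 0], [-1, [0, 0.1, 4.5], 0], [-1, [0, 0.1, 5.2], 0], [-1, [0, 0.1, 5.2], 0], [0.2, [0, 0.1, 5.2], 0], [0.5, [0, 0.1, 5.2], 0]], squeeze=40)

```text
t: 2.82
tool_pos: [0.5552, 0.1788, 0.027]
orientation: [0.809, 0.588, 0.002, 0.0]
ft_force: [0.1, 0.4, 0.1]
grip_width: 0.0638
grip_force: 0.0
```

>>> move_arm(rows=[[1, [0, 0, 0], 0], [1, [0, 0, 0], 0], [1, [0, 0, 0], 0], [1, [0, 0, 0], 0], [1, [0, 0, 0], 0], [1, [0, 0, 0], 0], [1, [0, 0, 0], 0]])

```text
t: 3.4
tool_pos: [0.5548, 0.1783, 0.027]
orientation: [0.81, 0.587, 0.001, -0.0]
ft_force: [-1.9, 0.5, 5.9]
grip_width: 0.029
grip_force: 41.2
```

>>> move_arm(rows=[[1, [0, 0, -0.5], 0], [1, [0, 0, -1.2], 0], [1, [0, 0, -2], 0], [1, [0, 0, -2], 0]])

```text
t: 3.73
tool_pos: [0.5572, 0.1784, 0.0901]
orientation: [0.81, 0.587, 0.004, 0.001]
ft_force: [1.9, -0.1, -1.1]
grip_width: 0.0289
grip_force: 40.4
```

```bash
python3 - <<'E'
from h import *
from workcell import *
s=sense(); print(s["t"],s["q"].round(2),s["grip_width"]); go(s,[(.695,.185,.081,0),(.695,.185,.018,0)])
E
```

```text
3.7333 [-0.7   0.28  0.4   1.78 -0.12  1.1  -0.57] 0.02886992610972964
tcp [0.5572 0.1784 0.0901] yaw -18.15 tilt [0.008 0.004]
(0.695, 0.185, 0.081, 0) [1.64 4.29 0.34] -3.03
(0.695, 0.185, 0.018, 0) [1.62 4.28 2.44] -3.03
```

>>> move_arm(rows=[[1, [0.4, 1, 0], -0.8], [1, [0.8, 2, 0], -1.6], [1, [1.2, 3, 0], -2.4], [1, [1.6, 4, 0], -3], [1, [1.6, 4.3, 0], -3], [1, [1.6, 4.3, 0], -3], [1, [1.6, 4.3, 1], -3], [1, [1.6, 4.3, 1.8], -3]])

```text
t: 4.4
tool_pos: [0.6913, 0.1829, 0.031]
orientation: [0.708, 0.706, 0.001, 0.0]
ft_force: [-1.1, -0.4, -3.2]
grip_width: 0.0288
grip_force: 40.7
```

```bash
python3 - <<'E'
from h import *
from workcell import *
s=sense(); print(s["t"]); go(s,[(.695,.185,.02,0)])
E
```

```text
4.4
tcp [0.6913 0.1829 0.031 ] yaw -0.2 tilt [0.001 0.001]
(0.695, 0.185, 0.02, 0) [0.07 0.12 0.37] -0.03
```

>>> move_arm(rows=[[1, [0, 0.1, 0.15], 0], [1, [0, 0.1, 0.3], 0], [1, [0, 0.1, 0.35], 0], [1, [0, 0.1, 0.35], 0]])

```text
t: 4.73
tool_pos: [0.6949, 0.1832, 0.0218]
orientation: [0.708, 0.706, 0.001, 0.0]
ft_force: [0.5, -0.2, -2.0]
grip_width: 0.0291
grip_force: 40.8
```

>>> move_arm(rows=[[1, [0, 0, 0.08], 0], [1, [0, 0, 0.13], 0], [1, [0, 0, 0.13], 0]])

```text
t: 4.98
tool_pos: [0.6956, 0.1833, 0.0191]
orientation: [0.708, 0.706, 0.001, 0.001]
ft_force: [-2.0, 0.8, 3.4]
grip_width: 0.0291
grip_force: 41.5
```

Contact is felt (the force turned upward). I'll release and rise, then look.

>>> move_arm(rows=[[0.2, [0, 0, 0], 0], [-0.3, [0, 0, 0], 0], [-1, [0, 0, 0], 0], [-1, [0, 0, 0], 0], [-1, [0, 0, 0], 0], [-1, [0, 0, 0], 0], [-1, [0, 0, -0.5], 0], [-1, [0, 0, -1], 0]])

```text
t: 5.65
tool_pos: [0.6936, 0.1827, 0.0467]
orientation: [0.708, 0.706, -0.001, -0.001]
ft_force: [0.1, -0.6, 0.8]
grip_width: 0.0853
grip_force: 0.0
```

>>> move_arm(rows=[[-1, [0, 0, -1], 0], [-1, [0, 0, -2], 0], [-1, [0, 0, -3], 0], [-1, [0, -1, -4], 0], [-1, [0, -2, -4.5], 0], [-1, [0, -3.3, -4.5], 0], [-1, [0, -4, -4.5], 0], [-1, [0, -4.6, -4.5], 0]])

```text
t: 6.32
tool_pos: [0.5553, 0.1836, 0.1847]
orientation: [0.708, 0.706, 0.002, 0.0]
ft_force: [-0.5, 0.3, -0.2]
grip_width: 0.0853
grip_force: 0.0
```

```bash
python3 - <<'E'
from h import *
from workcell import *
s=sense(); c=camera("top"); im=c["pixels"]
for k in blobs(im,(8,150,120),(22,255,255),(165,140,240,215)):
    r=cv2.minAreaRect(k); print(np.round(r[1],1),r[2],ray(c,*r[0],.043).round(3))
print(s["t"],s["q"].round(2)); go(s,[(.56,-.05,.18,0),(.653,-.279,.18,0)])
E
```

```text
[ 9. 33.] 90.0 [0.695 0.19  0.043]
6.3167 [-0.68  0.2   0.36  1.67 -0.07  1.28 -0.31]
tcp [0.5553 0.1836 0.1847] yaw -0.11 tilt [0.003 0.003]
(0.56, -0.05, 0.18, 0) [-7.79  0.17  0.14] -0.02
(0.653, -0.279, 0.18, 0) [-15.41   3.29   0.13] -0.02
```

>>> move_arm(rows=[[-1, [-1.2, 0, 0], 0], [-1, [-2.5, 0, 0], 0], [-1, [-3.8, 0, 0], 0], [-1, [-5.1, 0, 0], 0], [-1, [-6.4, 0, 0], 0], [-1, [-7.7, 0, 0], 0], [-1, [-9, 0, 0], 0], [-1, [-10, 0, 0], 0]])

```text
t: 7.03
tool_pos: [0.5559, -0.1213, 0.1841]
orientation: [0.709, 0.705, 0.001, 0.002]
ft_force: [0.3, -0.1, -0.2]
grip_width: 0.0853
grip_force: 0.0
```

>>> move_arm(rows=[[-1, [-1, 0.6, 0], 0], [-1, [-2, 1.3, 0], 0], [-1, [-3, 2, 0], 0], [-1, [-4, 2.7, 0], 0], [-1, [-4.8, 3.2, 0], 0], [-1, [-5.4, 3.2, 0], 0], [-1, [-5.4, 3.2, 0], 0], [-1, [-5.4, 3.2, 0], 0]])

```text
t: 7.7
tool_pos: [0.6511, -0.281, 0.1829]
orientation: [0.709, 0.705, -0.0, 0.001]
ft_force: [0.6, -0.2, 0.9]
grip_width: 0.0854
grip_force: 0.0
```

```bash
python3 - <<'E'
from h import *
from workcell import *
s=sense(); c=camera("wrist"); cv2.imwrite("pics/w2.png",c["pixels"]); pickle.dump((s,c),open("w2.pkl","wb"))
print(s["t"],s["q"].round(2)); go(s,[])
E
```

```text
7.7 [-0.05  0.51  0.61  1.34 -0.29  1.38  0.55]
tcp [ 0.6511 -0.281   0.1829] yaw -0.3 tilt [ 0.001 -0.001]
```

View pics/w2.png

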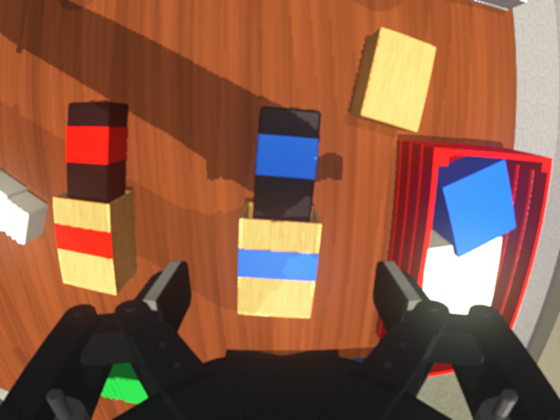

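Wrist view: the blue cartridge's nose edge is at (260–321, 108), its blue band spans rows 134–178, and the carton mouth's top edge is near row 222 (cols 238–321). I'll work out the axis and mouth.

```bash
python3 - <<'E'
from h import *
s,c=pickle.load(open("w2.pkl","rb"))
for n,u,v,z in [("noseL",261,109,.049),("noseR",321,111,.049),("bandL far",259,134,.049),("bandR far",320,136,.049),("bandL near",256,176,.049),("bandR near",318,179,.049),("near mouth L",254,216,.049),("near mouth R",315,218,.049),("mouthL",240,222,.062),("mouthR",321,222,.062),("backL",238,317,.062),("backR",314,317,.062)]:
    print(n,np.round(wray(s,c,u,v,z)[:2],4))
E
```

```text
noseL [ 0.634  -0.2027]
noseR [ 0.6879 -0.2045]
bandL far [ 0.6319 -0.2255]
bandR far [ 0.6872 -0.2274]
bandL near [ 0.6284 -0.2643]
bandR near [ 0.6859 -0.2674]
near mouth L [ 0.6255 -0.3031]
near mouth R [ 0.6839 -0.3054]
mouthL [ 0.6135 -0.3048]
mouthR [ 0.6882 -0.3052]
backL [ 0.6054 -0.4104]
backR [ 0.6853 -0.4105]
```

>>> move_arm(rows=[[-1, [0.1, 0.1, 1.2], 0.4], [-1, [0.1, 0.1, 2.4], 0.4], [-1, [0.1, 0.1, 3.5], 0.4], [-1, [0.1, 0.1, 4.4], 0.4], [-1, [0.1, 0.1, 5.2], 0.4], [-1, [0.1, 0.1, 5.7], 0.4], [-1, [0.1, 0.1, 5.7], 0.4], [-1, [0.1, 0.1, 5.7], 0.4]])

```text
t: 8.42
tool_pos: [0.6548, -0.2747, 0.0112]
orientation: [0.722, 0.692, 0.0, -0.0]
ft_force: [-0.0, -0.1, 2.0]
grip_width: 0.0853
grip_force: 0.0
```

>>> move_arm(rows=[[-0.4, [0, 0, 0], 0], [0, [0, 0, 0], 0], [1, [0, 0, 0], 0], [1, [0, 0, 0], 0], [1, [0, 0, 0], 0], [1, [0, 0, 0], 0], [1, [0, 0, 0], 0], [1, [0, 0, 0], 0]], squeeze=70)

```text
t: 9.08
tool_pos: [0.6554, -0.2766, 0.0138]
orientation: [0.723, 0.691, 0.001, 0.001]
ft_force: [-2.0, 1.2, 6.9]
grip_width: 0.0543
grip_force: 73.1
```

```bash
python3 - <<'E'
from h import *
from workcell import *
s=sense(); print(s["t"],s["q"].round(2)); p=s["tool_pos"]
go(s,[(p[0]+.0055,p[1]+.105,p[2]+.002,-3)])
E
```

```text
9.0833 [-0.03  0.65  0.56  1.5  -0.37  1.1   0.56]
tcp [ 0.6554 -0.2766  0.0138] yaw -2.56 tilt [ 0.003 -0.   ]
(np.float64(0.6608681543177599), np.float64(-0.17157145840490023), np.float64(0.015808246358657643), -3) [ 3.5   0.03 -0.07] 0.07
```

>>> move_arm(rows=[[1, [0, 0, -0.1], 0], [1, [0.4, 0, -0.1], 0], [1, [0.8, 0, -0.1], 0], [1, [1.3, 0, -0.1], 0], [1, [1.8, 0, -0.1], 0], [1, [2.3, 0, -0.1], 0], [1, [2.8, 0, -0.1], 0], [1, [3.2, 0, -0.1], 0]])

```text
t: 9.75
tool_pos: [0.6587, -0.1762, 0.0132]
orientation: [0.722, 0.692, 0.0, -0.001]
ft_force: [-0.2, 0.7, -4.8]
grip_width: 0.0543
grip_force: 73.8
```

>>> move_arm(rows=[[1, [0.3, 0, 0], 0], [1, [0.3, 0, 0], 0], [1, [0.3, -0.3, -0.5], 0], [1, [0.3, -0.6, -1], 0], [1, [0.3, -1.2, -1.8], 0], [1, [0.3, -1.8, -2.4], 0], [1, [0.3, -1.8, -2.4], 0]])

```text
t: 10.33
tool_pos: [0.6039, -0.172, 0.0899]
orientation: [0.724, 0.69, 0.001, 0.002]
ft_force: [-0.0, -2.0, -4.5]
grip_width: 0.0542
grip_force: 75.5
```

```bash
python3 - <<'E'
from h import *
from workcell import *
s=sense(); print(s["t"],s["q"].round(2),s["grip_width"],s["moment"]); go(s,[(.555,-.16,.11,0),(.552,.195,.11,0)])
c=camera("scene"); cv2.imwrite("pics/s1.png",cv2.resize(c["pixels"][130:360,150:430],None,fx=2.5,fy=2.5))
E
```

```text
10.3333 [-0.25  0.4   0.61  1.68 -0.25  1.14  0.38] 0.05421776847742409 [-0.06603752 -0.04423999 -0.01143668]
tcp [ 0.6039 -0.172   0.0899] yaw -2.78 tilt [ 0.004 -0.001]
(0.555, -0.16, 0.11, 0) [ 0.32 -1.64 -0.68] -0.46
(0.552, 0.195, 0.11, 0) [12.13 -2.32 -0.69] -0.46
```

View pics/s1.png

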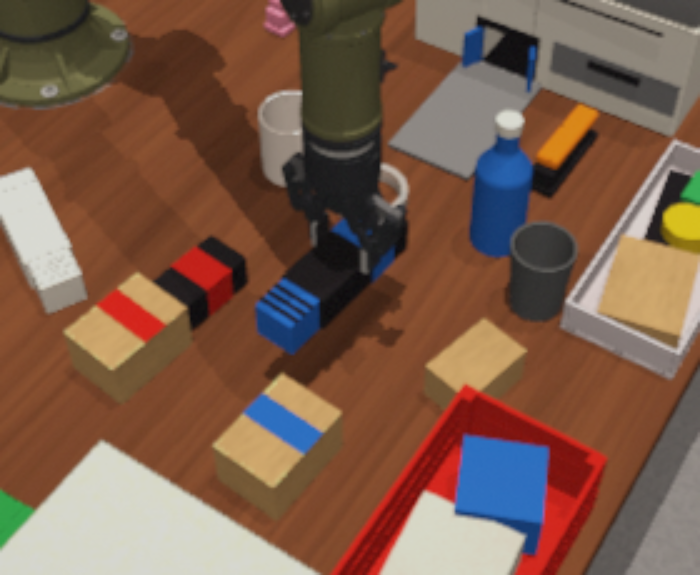

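The crop shows the cartridge held level, clear of the blue carton, its blue tail at (290,315). The stapler stands at (565,150) on the desk. Nothing else has moved. Now carrying it over, with x < 0.56 to pass the bottle.

>>> move_arm(rows=[[1, [0, -0.8, -0.7], -0.3], [1, [0.2, -1.7, -1.4], -0.5], [1, [1.2, -1.8, -1.4], -0.5], [1, [2.4, -1.9, -1.4], -0.5], [1, [3.6, -1.9, -1.4], -0.5], [1, [4.8, -2, -1.4], -0.5], [1, [6, -2, -1.4], -0.5], [1, [7, -2.1, -1.4], -0.5]])

```text
t: 11.05
tool_pos: [0.5518, 0.0468, 0.1271]
orientation: [0.704, 0.71, 0.0, -0.0]
ft_force: [0.6, 0.3, -4.8]
grip_width: 0.0536
grip_force: 75.9
```

>>> move_arm(rows=[[1, [0.9, 0, 0], 0], [1, [1.8, 0, 0], 0], [1, [2.5, 0, 0], 0], [1, [3, 0, 0], 0], [1, [3, 0, 0], 0], [1, [3, 0, 0], 0]])

```text
t: 11.55
tool_pos: [0.5507, 0.1344, 0.1268]
orientation: [0.704, 0.71, -0.001, 0.0]
ft_force: [-0.2, -1.1, -5.0]
grip_width: 0.054
grip_force: 75.9
```

```bash
python3 - <<'E'
from h import *
from workcell import *
s=sense(); c=camera("wrist"); cv2.imwrite("pics/w3.png",c["pixels"]); pickle.dump((s,c),open("w3.pkl","wb"))
print(s["t"],s["q"].round(2)); go(s,[(.55,.2,.12,0)])
E
```

```text
11.55 [-0.68  0.21  0.44  1.78 -0.1   1.17 -0.2 ]
tcp [0.5507 0.1344 0.1268] yaw 0.55 tilt [-0.001 -0.001]
(0.55, 0.2, 0.12, 0) [ 2.19 -0.    0.22] 0.09
```

View pics/w3.png

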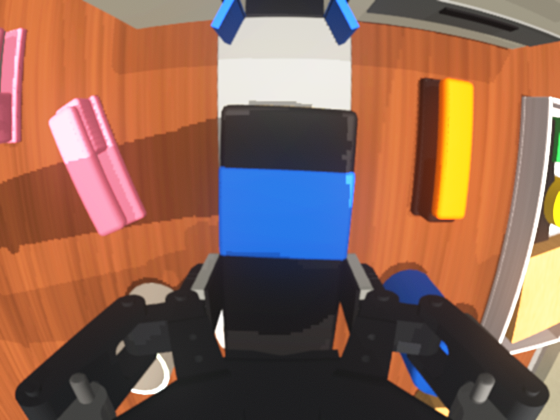

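Wrist view: the cartridge nose edge spans (222–356, 108) and the band's rear edge is at (219–347, 257). The lead-ins' outer ends are at about (217,36) and (354,38), and the tray edges at cols 219 and 350 near row 60.

```bash
python3 - <<'E'
from h import *
s,c=pickle.load(open("w3.pkl","rb"))
for n,u,v,z in [("noseL",222,112,.162),("noseR",356,114,.162),("bandL",220,167,.162),("bandR",354,171,.162),("bandL near",219,255,.162),("bandR near",347,259,.162),("leadL bottom out",227,42,.008),("leadR bottom out",346,42,.008),("leadL top out",214,30,.072),("leadR top out",357,33,.072),("trayL",219,70,.008),("trayR",351,70,.008)]:
    print(n,np.round(wray(s,c,u,v,z)[:2],4))
im=c["pixels"][0:50,190:380]
m=cv2.inRange(cv2.cvtColor(im,cv2.COLOR_BGR2HSV),(100,150,60),(125,255,255))
for k in cv2.findContours(m,cv2.RETR_EXTERNAL,cv2.CHAIN_APPROX_SIMPLE)[0]:
    if cv2.contourArea(k)>50: print((cv2.approxPolyDP(k,2,True)[:,0]+[190,0]).tolist())
E
```

```text
noseL [0.5278 0.2068]
noseR [0.5801 0.2067]
bandL [0.5266 0.1849]
bandR [0.5802 0.1839]
bandL near [0.5245 0.1468]
bandR near [0.58   0.1454]
leadL bottom out [0.5033 0.2721]
leadR bottom out [0.6055 0.2735]
leadL top out [0.5052 0.2658]
leadR top out [0.6007 0.2649]
trayL [0.4967 0.247 ]
trayR [0.61   0.2484]
[[332, 0], [326, 19], [337, 40], [341, 42], [357, 25], [346, 5], [346, 0]]
[[237, 0], [223, 0], [212, 24], [228, 42], [243, 16]]
```

>>> move_arm(rows=[[1, [0.6, 0, 0], -0.2], [1, [1.2, 0, 0.4], -0.2], [1, [1.8, 0, 1.2], -0.2], [1, [2.2, 0, 2], -0.2], [1, [2.3, 0, 2.7], -0.2], [1, [2.3, 0, 3.1], -0.2], [1, [2.3, 0, 3.3], -0.2], [1, [2.3, 0, 3.4], -0.2]])

```text
t: 12.27
tool_pos: [0.5498, 0.2016, 0.0245]
orientation: [0.697, 0.717, -0.001, 0.0]
ft_force: [-0.5, -0.9, -3.7]
grip_width: 0.0539
grip_force: 75.9
```

>>> move_arm(rows=[[1, [0, 0, 0.05], 0], [1, [0, 0, 0.1], 0], [1, [0, 0, 0.1], 0], [1, [0, 0, 0.1], 0]])

```text
t: 12.6
tool_pos: [0.5509, 0.2029, 0.0238]
orientation: [0.697, 0.717, 0.001, 0.0]
ft_force: [0.8, 0.7, -5.2]
grip_width: 0.0541
grip_force: 75.9
```

>>> move_arm(rows=[[1, [0, 0, 0.05], 0], [1, [0, 0, 0.1], 0], [1, [0, 0, 0.12], 0], [1, [0, 0, 0.12], 0]])

```text
t: 12.93
tool_pos: [0.5507, 0.2027, 0.0198]
orientation: [0.697, 0.717, 0.001, 0.0]
ft_force: [0.4, -1.9, -1.2]
grip_width: 0.054
grip_force: 76.3
```

>>> move_arm(rows=[[1, [0, 0, 0.05], 0], [1, [0, 0, 0.07], 0], [1, [0, 0, 0.07], 0]])

```text
t: 13.18
tool_pos: [0.5508, 0.2027, 0.0196]
orientation: [0.697, 0.717, 0.001, -0.0]
ft_force: [-6.0, -3.2, 12.8]
grip_width: 0.0541
grip_force: 77.7
```

>>> move_arm(rows=[[0.3, [0, 0, -0.07], 0], [-0.2, [0, 0, -0.07], 0], [-1, [0, 0, -0.07], 0], [-1, [0, 0, -0.07], 0], [-1, [0, 0, -0.07], 0], [-1, [0, 0, -0.07], 0], [-1, [0, 0, -0.5], 0], [-1, [0, 0, -1], 0]])

```text
t: 13.85
tool_pos: [0.5492, 0.2025, 0.0468]
orientation: [0.697, 0.717, -0.001, -0.0]
ft_force: [0.4, -0.2, -0.3]
grip_width: 0.0854
grip_force: 0.0
```

>>> move_arm(rows=[[-1, [0, 0, -1], 0], [-1, [0, 0, -2], 0], [-1, [-1, 0, -3], 0], [-1, [-2, 0, -3.2], 0], [-1, [-3.2, 0, -3.2], 0], [-1, [-4.4, 0, -3.2], 0], [-1, [-4.6, 0, -3.2], 0], [-1, [-4.6, 0, -3.2], 0]])

```text
t: 14.52
tool_pos: [0.5546, 0.0609, 0.1444]
orientation: [0.699, 0.715, 0.0, 0.001]
ft_force: [0.2, 1.6, -0.0]
grip_width: 0.0854
grip_force: 0.0
```

```bash
python3 - <<'E'
from h import *
from workcell import *
s=sense(); c=camera("wrist"); cv2.imwrite("pics/w4.png",c["pixels"]); pickle.dump((s,c),open("w4.pkl","wb"))
print(s["t"],s["q"].round(2)); go(s,[])
E
```

```text
14.5167 [-0.6   0.18  0.5   1.79 -0.09  1.2  -0.06]
tcp [0.5546 0.0609 0.1444] yaw 1.28 tilt [ 0.002 -0.   ]
```

View pics/w4.png

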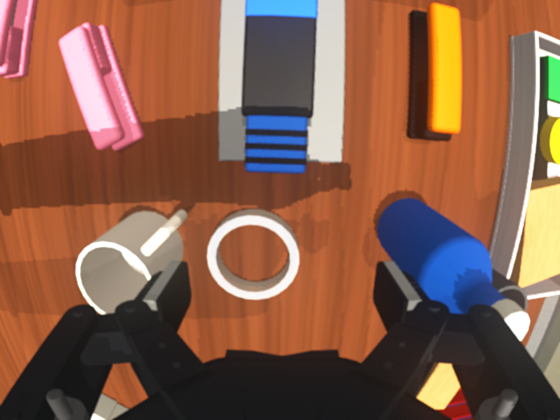

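Wrist view: the cartridge lies on the tray, tail at (246–306, 170) and tray end at row 161. The tape ring is at (253,254), behind it, and the stapler is upright at (435,70). I'll push with closed fingers turned 90°, which keeps the gripper body off the printer wall.

```bash
python3 - <<'E'
from h import *
s,c=pickle.load(open("w4.pkl","rb"))
for n,u,v,z in [("tailL",247,168,.05),("tailR",306,168,.05),("bandL",246,16,.054),("bandR",317,16,.054),("bodyL",244,108,.054),("bodyR",313,114,.054),("trayL",219,160,.008),("trayR",342,162,.008),("trayL2",219,70,.008),("trayR2",345,70,.008),("tape near",254,210,.024)]:
    print(n,np.round(wray(s,c,u,v,z)[:2],4))
go(s,[(.552,.05,.144,90)])
E
```

```text
tailL [0.5273 0.0906]
tailR [0.5744 0.0915]
bandL [0.5247 0.2128]
bandR [0.5795 0.214 ]
bodyL [0.525  0.1383]
bodyR [0.5781 0.1347]
trayL [0.4965 0.0914]
trayR [0.6114 0.092 ]
trayL2 [0.496  0.1756]
trayR2 [0.6108 0.1782]
tape near [0.5308 0.0481]
tcp [0.5546 0.0609 0.1444] yaw 1.28 tilt [ 0.002 -0.   ]
(0.552, 0.05, 0.144, 90) [-0.36 -0.1   0.01] -14.79
```

>>> move_arm(rows=[[0, [-0.1, -0.1, 0], -1.1], [1, [-0.1, -0.1, 0], -2.2], [1, [-0.1, -0.1, 0], -3.3], [1, [-0.1, -0.1, 0], -4.4], [1, [-0.1, -0.1, 0], -5.5], [1, [-0.1, -0.1, 0], -6.6], [1, [-0.1, -0.1, 0], -7.7], [1, [-0.1, -0.1, 0], -7.7]])

```text
t: 15.23
tool_pos: [0.5511, 0.0646, 0.1432]
orientation: [0.357, 0.934, 0.0, -0.0]
ft_force: [0.3, 0.4, 0.1]
grip_width: -0.0001
grip_force: 0.0
```

>>> move_arm(rows=[[1, [0, 0, 0], -1.1], [1, [0, 0, 0], -2.2], [1, [0, 0, 0], -3.3], [1, [0, 0, 0], -4.4], [1, [0, 0, 0], -5.5], [1, [0, 0, 0], -6.6], [1, [0, 0, 0], -7.1], [1, [0, 0, 0], -7.1]])

```text
t: 15.9
tool_pos: [0.5511, 0.0637, 0.1431]
orientation: [-0.004, 1.0, 0.0, -0.0]
ft_force: [0.5, 0.1, 0.0]
grip_width: 0.0002
grip_force: 0.0
```

```bash
python3 - <<'E'
from h import *
from workcell import *
s=sense(); print(s["t"],s["q"].round(2),s["grip_width"]); go(s,[(.552,.056,.032,90),(.552,.12,.032,90)])
E
```

```text
15.9 [-0.48  0.17  0.36  1.79 -0.06  1.2   1.47] 0.00022420044392404303
tcp [0.5511 0.0637 0.1431] yaw 90.48 tilt [-0.     0.001]
(0.552, 0.056, 0.032, 90) [-0.03 -0.26  3.7 ] 0.08
(0.552, 0.12, 0.032, 90) [-0.04  1.88  3.71] 0.08
```

>>> move_arm(rows=[[1, [0, -0.3, 0.8], 0], [1, [0, -0.3, 1.8], 0], [1, [0, -0.3, 2.7], 0], [1, [0, -0.3, 3.4], 0], [1, [0, -0.3, 3.7], 0], [1, [0, -0.3, 3.7], 0]])

```text
t: 16.4
tool_pos: [0.5494, 0.0535, 0.0298]
orientation: [-0.003, 1.0, -0.0, -0.002]
ft_force: [0.3, 0.4, -0.3]
grip_width: 0.0002
grip_force: 0.0
```

>>> move_arm(rows=[[1, [0, 0.2, 0], 0], [1, [0, 0.4, 0], 0], [1, [0, 0.6, 0], 0], [1, [0, 0.8, 0], 0], [1, [0, 1.0, 0], 0], [1, [0, 1.2, 0], 0], [1, [0, 1.4, 0], 0]])

```text
t: 16.98
tool_pos: [0.5518, 0.0937, 0.0329]
orientation: [-0.003, 1.0, -0.001, 0.001]
ft_force: [-0.5, -4.8, 3.3]
grip_width: -0.0
grip_force: 2.3
```

>>> move_arm(rows=[[1, [0, 0.3, 0], 0], [1, [0, 0.6, 0], 0], [1, [0, 0.9, 0], 0], [1, [0, 1.2, 0], 0], [1, [0, 1.5, 0], 0], [1, [0, 1.7, 0], 0], [1, [0, 1.7, 0], 0]])

```text
t: 17.57
tool_pos: [0.5509, 0.1472, 0.0324]
orientation: [-0.005, 1.0, 0.0, 0.0]
ft_force: [0.8, -1.1, 0.2]
grip_width: -0.0003
grip_force: 0.3
```

```bash
python3 - <<'E'
from h import *
from workcell import *
s=sense(); c=camera("top"); pickle.dump((s,c),open("t5.pkl","wb")); go(s,[])
cc=camera("scene"); a=cv2.resize(c["pixels"][140:240,150:290],None,fx=2.8,fy=2.8); b=cv2.resize(cc["pixels"][115:215,290:430],None,fx=2.8,fy=2.8)
cv2.imwrite("pics/m5.png",np.hstack([a,b]))
E
```

```text
tcp [0.5509 0.1472 0.0324] yaw 90.53 tilt [0.001 0.001]
```

View pics/m5.png

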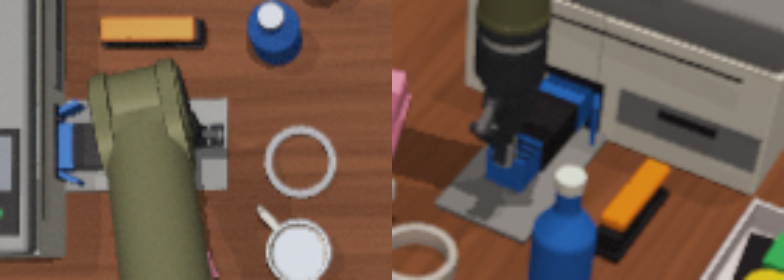

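The combined crop (top left, scene right) shows the nose entering squarely between the blue lead-ins at (68,150), with the gripper behind the blue tail. I'll keep pushing.

>>> move_arm(rows=[[1, [0, 0.3, 0], 0], [1, [0, 0.6, 0], 0], [1, [0, 0.9, 0], 0], [1, [0, 1.2, 0], 0], [1, [0, 1.5, 0], 0], [1, [0, 1.8, 0], 0], [1, [0, 1.9, 0], 0], [1, [0, 1.9, 0], 0]])

```text
t: 18.33
tool_pos: [0.5497, 0.2054, 0.0319]
orientation: [-0.005, 1.0, 0.001, -0.0]
ft_force: [0.2, -0.9, 0.6]
grip_width: 0.0004
grip_force: 0.0
```

>>> move_arm(rows=[[1, [0, 0.1, 0], 0], [1, [0, 0.2, 0], 0], [1, [0, 0.3, 0], 0], [1, [0, 0.4, 0], 0], [1, [0, 0.4, 0], 0]])

```text
t: 18.75
tool_pos: [0.55, 0.2154, 0.032]
orientation: [-0.004, 1.0, 0.0, 0.0]
ft_force: [1.0, -2.2, 0.9]
grip_width: 0.0
grip_force: 0.9
```

>>> move_arm(rows=[[1, [0, 0.1, 0], 0], [1, [0, 0.2, 0], 0], [1, [0, 0.2, 0], 0]])

```text
t: 19.0
tool_pos: [0.5499, 0.2218, 0.032]
orientation: [-0.004, 1.0, 0.0, 0.0]
ft_force: [0.7, -1.9, 0.4]
grip_width: -0.0001
grip_force: 0.9
```

>>> move_arm(rows=[[1, [0, 0.1, 0], 0], [1, [0, 0.15, 0], 0], [1, [0, 0.15, 0], 0]])

```text
t: 19.25
tool_pos: [0.5498, 0.226, 0.032]
orientation: [-0.004, 1.0, 0.0, 0.0]
ft_force: [-0.2, -1.2, 0.4]
grip_width: -0.0001
grip_force: 0.7
```

>>> move_arm(rows=[[1, [0, 0.07, 0], 0], [1, [0, 0.14, 0], 0], [1, [0, 0.14, 0], 0]])

```text
t: 19.5
tool_pos: [0.5499, 0.2302, 0.032]
orientation: [-0.004, 1.0, 0.0, 0.0]
ft_force: [0.9, -2.4, 0.6]
grip_width: 0.0003
grip_force: 1.0
```

>>> move_arm(rows=[[1, [0, 0.07, 0], 0], [1, [0, 0.1, 0], 0], [1, [0, 0.1, 0], 0]])

```text
t: 19.75
tool_pos: [0.5499, 0.2305, 0.032]
orientation: [-0.003, 1.0, -0.001, -0.0]
ft_force: [-0.7, -6.4, 2.1]
grip_width: 0.0
grip_force: 3.1
```

>>> move_arm(rows=[[1, [0, 0.07, 0], 0], [1, [0, 0.15, 0], 0], [1, [0, 0.15, 0], 0], [1, [0, 0.15, 0], 0]])

```text
t: 20.08
tool_pos: [0.5498, 0.2307, 0.0319]
orientation: [-0.002, 1.0, -0.004, -0.001]
ft_force: [-2.3, -13.5, 5.8]
grip_width: -0.0002
grip_force: 6.6
```

>>> move_arm(rows=[[1, [0, -0.6, 0], 0], [1, [0, -1.2, 0], 0], [1, [0, -2, 0], 0], [1, [0, -2.5, -0.8], 0], [1, [0, -2.5, -1.8], 0], [1, [0, -2.5, -2.8], 0], [1, [0, -2.5, -3.6], 0], [1, [0, -2.5, -3.6], 0]])

```text
t: 20.75
tool_pos: [0.5541, 0.1646, 0.1464]
orientation: [-0.004, 1.0, 0.003, 0.005]
ft_force: [1.1, -0.6, 0.4]
grip_width: -0.0001
grip_force: 0.0
```

```bash
python3 - <<'E'
from h import *
from workcell import *
s=sense(); c=camera("wrist"); t=camera("top"); pickle.dump((s,c,t),open("w6.pkl","wb")); go(s,[])
b=cv2.resize(t["pixels"][110:250,150:390],(400,233)); a=cv2.resize(c["pixels"],(400,300)); a=a
cv2.imwrite("pics/m6.png",np.hstack([c["pixels"],cv2.copyMakeBorder(t["pixels"][100:250,160:400],0,270,0,0,cv2.BORDER_CONSTANT)]))
E
```

```text
tcp [0.5541 0.1646 0.1464] yaw 90.49 tilt [0.01  0.006]
```

View pics/m6.png

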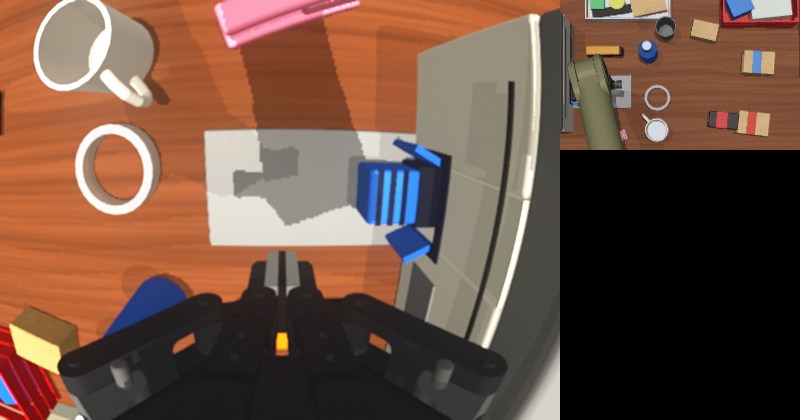

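Wrist view: the tail is square in the bay. Its blue ribbed grip spans cols 372–420 on top (face bottom edge at col 357, rows 163–222), and the black body runs on from 420 to the mouth at about 442. I'll check the depth numerically.

```bash
python3 - <<'E'
from h import *
s,c,t=pickle.load(open("w6.pkl","rb"))
for n,u,v,z in [("tail face bottom",358,192,.008),("tail top edge",371,195,.052),("grip end",420,193,.052),("tray near",207,190,.008),("leadL out",394,142,.072),("leadR out",405,261,.072),("mouth bottom",435,258,.008),("printer at desk corner",418,140,.008)]:
    print(n,np.round(wray(s,c,u,v,z)[:2],4))
E
```

```text
tail face bottom [0.554  0.2381]
tail top edge [0.546  0.2385]
grip end [0.5434 0.2835]
tray near [0.5531 0.0925]
leadL out [0.4995 0.2482]
leadR out [0.5979 0.2688]
mouth bottom [0.6269 0.3345]
printer at desk corner [0.5005 0.2969]
```

The tail face is 145.8 mm beyond the tray's outer edge. Fully home should give 205 − 60 = 145 mm, and the push met a hard stop, so it is home. The arm is clear, so I'm handing in.

```bash
python3 -c "
from workcell import *
print(sign_off())"
```

```text
the job is handed in; nothing more can be done
None
```

The blue cartridge is home in the bay: its tail sits within about 1 mm of the fully-home position and the last push met a hard stop. The stapler stands on the desk beside the tray, I saw no sign that anything else had moved, and I handed the job in at about 21 s with the arm clear.

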